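# Open the battery hatch of an engraving unit

## Robot

A 6-joint arm with a two-finger parallel gripper is mounted at the origin on the work surface. World frame = base frame: x ahead of the robot, y to its left, z up, the work surface at z = 0. Lengths are in m, angles in rad, forces in N, time in s.
With the tool pointing down it reaches from about 0.3 to 0.825 m from the base axis. Payload 5.4 kg.
Tool frame: the origin (TCP) lies at the very end of the fingers, on their centre line; the grasp point (between the pads) lies 19 mm behind it; z points along the fingers, x is the direction in which the jaws open and shut, and the axes are right-handed (so a half turn about z gives the same grasp; the last joint's range is limited). The gripper opens to 92 mm and grips with 3 to 60 N. Pads are 20 mm wide; open, the fingers measure 128 mm over their backs; the gripper's body (75 mm by 189 mm) begins 69 mm behind the grasp point.
Start: joints at [-1.457, 0.158, 1.597, -0, 1.386, -0.21], TCP at [0.183, -0.545, 0.215] pointing down, gripper open.
Joint ranges: [-2.91, 2.91], [-0.94, 2.29], [0.18, 2.7], [-1.29, 4.43], [0.17, 2.64], [-3, 3]. Speed limits (rad/s): [2.57, 2.57, 3.14, 3.14, 3.14, 3.14].

## Interface

Orientations are given as a rotation vector (axis times angle).
In Python, from workcell import bot gives the robot as it stands. Calls block until the motion is done:
- bot.goto(position, orientation): joint-space move of the TCP to a pose.
- bot.line_to(position, rot=None, max_speed=0.15): straight line of the TCP; rot=None keeps the orientation; max_speed is the mean speed in m/s.
- bot.set_joints(angles): joint-space move.
- bot.set_gripper(opening, newtons=None): opening from 0.0 (shut) to 1.0 (fully open); newtons is the grip in N (None keeps the last); returns when the fingers have stopped.
- bot.hold(seconds).
- bot.inverse_kinematics(position, orientation): joint angles nearest the present ones, or None.
- bot.read_camera(name): name is "scene" or "top"; returns a dict with "pixels" (400x640x3 uint8, blue, green, red), "fx", "fy", "cx", "cy" (pixels), "R" (3x3) and "t" (3): a world point X has camera coordinates R X + t. Camera axes: x right, y down, z forward; pixel columns grow to the right and rows downward; lengths in m; the calibration is good to about 2 mm. A picture is of the moment at which its call begins. There is no depth.
A pose or a line that the arm cannot do raises bot.MotionError and nothing moves.
- bot.job_done(): hands the job in, once; it reports no verdict.
Readings, each from a call of its own:
- bot.current_clock(): time.
- bot.current_joints(): joint angles.
- bot.current_joint_vel(): joint speeds.
- bot.current_effort(): joint torques, N m.
- bot.current_ee_pos(): TCP position.
- bot.current_tool_rot(): TCP orientation.
- bot.current_contact_force(): force on the tool from outside, world axes, zero at the start.
- bot.current_ft_torque(): the same for the moment, N m.
- bot.current_opening(): opening from 0.0 (shut) to 1.0 (fully open).
Only numpy, scipy, OpenCV 4.12 (cv2) and the standard library are available. Lean on these libraries where they do the work, as an engineer would, in place of code of your own. Each camera call takes 0.05 s, during which the arm holds its last target.

## Task

The engraver's control unit on the bench is getting a fresh battery: switch it off first by pressing down the raised front end of its black rocker, then press the ridged edge of its battery hatch once so that the latch lets go and the hatch pops up. Take the finger away, watch for two seconds that the hatch stays up by itself, and leave it open with the switch off. Only touch with the fingertips: do not push the popped hatch down again, do not lift or shift the unit, and leave the spare battery, the handpiece, the punch pot and the hammer where they are.

Things in the scene. Friction and masses are not known exactly. Their poses are not given: they have to be found in the camera images.
- unit: the control unit: a loose grey box on rubber feet, 150 mm deep (x), 170 wide (y), 75 high, 1.9 kg. Origin under its centre, on the bench; x points to its back, y to its left, z up. Its front (-x) has an aluminium plate with a knob and a socket standing out up to 20 mm. On the flat top, 75 mm up, are the grey battery hatch (right of the middle) and, 20 mm left of it, the black rocker switch
- switch_press (a point): press point on top of the raised, front (-x) wing of the black rocker, 14 mm from its pivot; moves with it. Switched on it is at x -24, y 50, z 88 mm in the unit's frame. The rocker is a shallow V, 36 mm long (unit's x), 24 wide, pivot at its middle; upper end 90 mm above the bench; the wing that is down is level, 82 mm up. Bezel 46 x 35 mm, top 78 mm up. Keep the finger off the rear half
- power_switch (a joint): rocker angle in rad: about 0 is on (front end up), 0.40 is off (front end fully down, its wing level, the press point 5.5 mm lower). It needs about 2 N at the press point and stays where it is left (friction)
- hatch_press (a point): press point on the battery hatch's top, amid five low ridges along its free (front) edge, 14 mm in from that edge; moves with it. Shut, it is at x -30, y -28, z 81 mm in the unit's frame. The hatch is a grey plastic lid 70 mm deep (unit's x), 90 mm wide, hinged along its back edge; its top stands 6 mm proud of the unit's top
- hatch_hinge (a point): middle of the hatch's hinge line, which runs along the unit's y, 56 mm behind the press point and 79 mm above the bench
- hatch (a joint): hatch angle in rad: 0 shut and latched, negative pressed in, positive open. Push-push latch: pressed in by 0.05 rad (2.8 mm at the press point, about 3 N) it lets go, and as the finger leaves a spring lifts the hatch to its stop at 0.50 rad (free edge 34 mm higher), where it stays. Bottom stop: -0.08 rad (4.5 mm). Pressed fully down again it latches shut
- spare_battery: bystander: grey battery pack 86 x 46 x 34 mm lying beside the unit; origin under its centre
- handpiece_rest: bystander: steel engraving handpiece lying in a dark steel rest, together 140 x 52 x 75 mm; origin under the rest's centre, the handpiece along x
- punch_pot: bystander: round brass pot 74 mm across and 62 mm high with steel punches standing in it up to 130 mm; origin under its centre
- chasing_hammer: bystander: small hammer 240 mm long with a wooden handle, lying along its x, the head (78 mm wide) at +x; origin under its middle
Not all that is in view belongs to the job. What is shaped like the unit but turquoise is not meant.

How it is judged:
By the outcome, as a careful person would: the job done as asked, in the order asked, and still so for the second after the job is handed in, with the robot touching nothing.
It also fails if it takes over 42 s, if anything falls off the work surface, if the arm or the gripper's body presses on something with over 40 N, if the wrist force passes 120 N, or if a joint passes its speed limit or range.

## Working session

There is one attempt and no reset: what is moved stays moved. The work goes in short steps, each a Python script; the robot and the scene stay as the last script left them, time stands still between calls to the robot, and variables do not carry over. Pictures are saved under pics/ and viewed, and the job is handed in when it is done.

```bash
mkdir -p pics; ls
python3 - <<'E'
from workcell import bot
import cv2
for n in("scene","top"):
    c=bot.read_camera(n); cv2.imwrite(f"pics/{n}0.png",c["pixels"]); print(n,c["fx"],c["fy"],c["cx"],c["cy"],c["R"],c["t"])
print(bot.current_clock(),bot.current_tool_rot(),bot.current_opening())
E
```

```text
pics
scene 421.4448546153689 421.4448546153689 312.7907171487131 202.29131535727535 [[-0.68413997  0.72913861  0.01758942]
 [ 0.46996988  0.45915163 -0.75386212]
 [-0.55774619 -0.50748071 -0.65679717]] [ 0.40093835 -0.23054713  1.30883097]
top 405.5763768267779 405.5763768267779 320.36248711602104 197.43834098985988 [[-0.05172577 -0.99864156 -0.00628336]
 [-0.97537324  0.05186938 -0.21437493]
 [ 0.21440963 -0.00496009 -0.97673124]] [0.01608263 0.60094775 1.02572364]
0.1 [-2.54946484e+00  1.83363247e+00  1.72345037e-03] 1.0004372944104887
```

View pics/scene0.png

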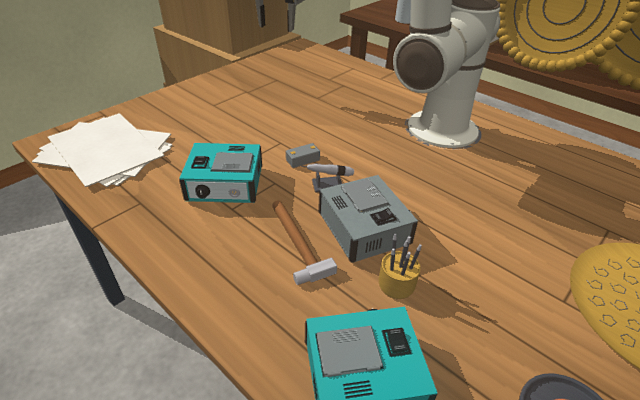

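View pics/top0.png

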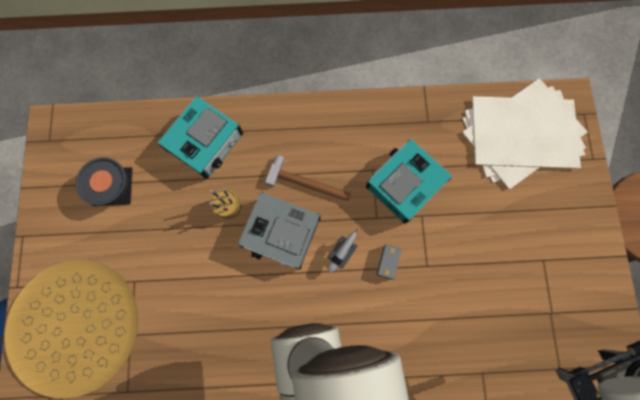

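Run:
```python
import cv2
a=cv2.imread("pics/top0.png")[180:280,225:345]; cv2.imwrite("pics/topc.png",cv2.resize(a,None,fx=6,fy=6,interpolation=cv2.INTER_CUBIC)[:600,:720])
a=cv2.imread("pics/scene0.png")[165:265,310:430]; cv2.imwrite("pics/scenec.png",cv2.resize(a,None,fx=6,fy=6,interpolation=cv2.INTER_CUBIC))
```

```text
(no output)
```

View pics/topc.png

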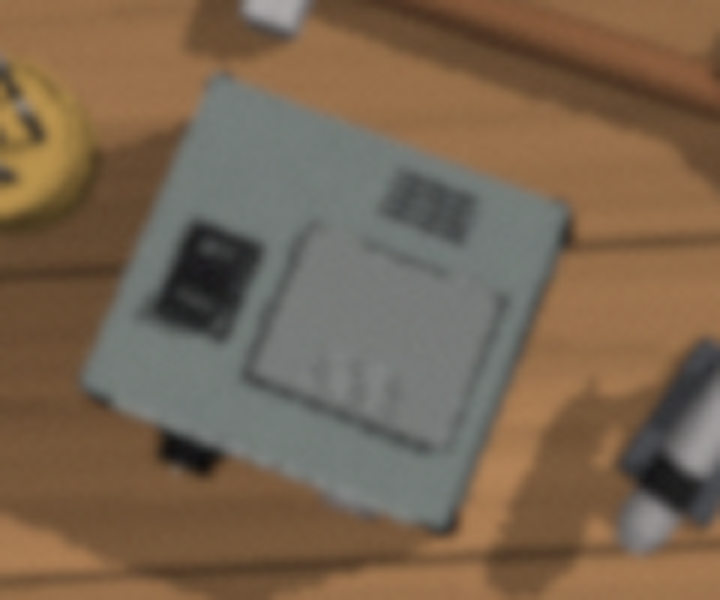

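View pics/scenec.png

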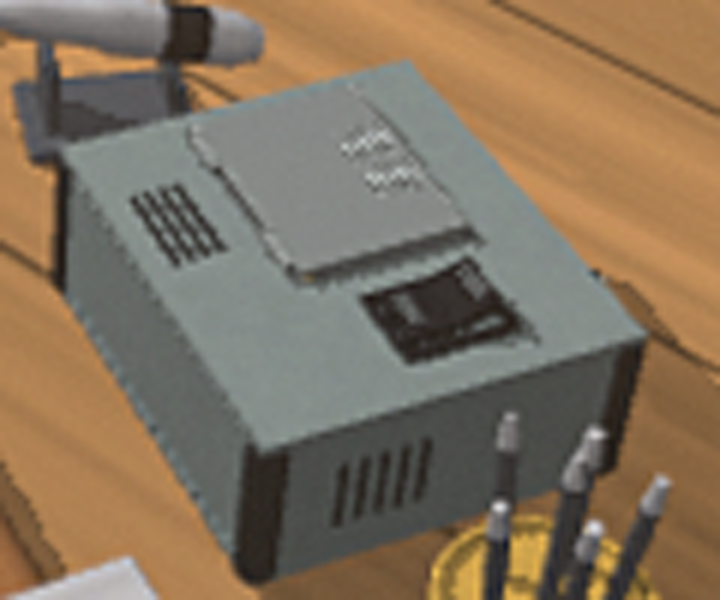

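```bash
cat > fit.py <<'E'
import numpy as np
from scipy.optimize import least_squares
from workcell import bot
L=np.array
pts={'BL':(.075,.085,.075),'BR':(.075,-.085,.075),'FR':(-.075,-.085,.075),'FL':(-.075,.085,.075)}
ob={'top':((225,180),{'BL':(218,75),'BR':(572,203),'FR':(447,528),'FL':(85,390)}),
'scene':((310,165),{'FR':(405,62),'BR':(65,148),'BL':(262,452),'FL':(645,340)})}
cams={n:bot.read_camera(n) for n in ob}
def W(p,q):
    c,s=np.cos(p[2]),np.sin(p[2]); q=L(q); return L([p[0]+c*q[0]-s*q[1],p[1]+s*q[0]+c*q[1],q[2]])
def proj(n,X):
    k=cams[n]; c=k['R']@X+k['t']; return L([k['fx']*c[0]/c[2]+k['cx'],k['fy']*c[1]/c[2]+k['cy']])
def res(p,names=('top','scene')):
    return np.concatenate([proj(n,W(p,pts[k]))-((L(v)+.5)/6-.5+L(ob[n][0])) for n in names for k,v in ob[n][1].items()])
for nm in (('top',),('scene',),('top','scene')):
    r=least_squares(res,[.45,.05,-.3],args=(nm,)); print(nm,r.x,np.round(r.fun,1))
p=r.x
for nm,q in(('sw',(-.024,.05,.088)),('ha',(-.03,-.028,.081))):
    X=W(p,q);print(nm,X,[(proj(n,X)-L(ob[n][0])+.5)*6 for n in ob])
E
python3 fit.py
```

```text
('top',) [ 0.51996764  0.09568706 -0.41067087] [-0.4 -0.3  0.1  0.3  0.4  0.1 -0.1 -0.2]
('scene',) [ 0.52358096  0.09992613 -0.42617557] [ 0.7 -0.1 -0.9  0.1 -0.1  0.1  0.4 -0.3]
('top', 'scene') [ 0.5212651   0.09763614 -0.41858504] [-0.8 -0.8 -0.5  0.2 -0.7 -0.2 -1.  -1.   0.1 -1.  -1.1 -0.6  0.1 -1.
  0.2 -1.6]
sw [0.51966054 0.15307462 0.088     ] [array([194.74603214, 300.27984419]), array([473.60587066, 277.1839902 ])]
ha [0.48247404 0.08424756 0.081     ] [array([358.36987979, 379.71733456]), array([377.99796577, 156.60561542])]
```

```bash
cat > h.py <<'E'
import numpy as np, cv2
from scipy.spatial.transform import Rotation as Ro
from workcell import bot
P=np.array([0.52127,0.09764,-0.41859])
c,s=np.cos(P[2]),np.sin(P[2])
def W(x,y,z): return np.array([P[0]+c*x-s*y,P[1]+s*x+c*y,z])
def rot(sg):
    X=sg*np.array([-s,c,0]);Z=np.array([0,0,-1.]);return Ro.from_matrix(np.stack([X,np.cross(Z,X),Z],1)).as_rotvec()
def pic(n,f,crop=None,k=6):
    a=bot.read_camera(n)["pixels"]
    if crop: u,v,w,h=crop; a=cv2.resize(a[v:v+h,u:u+w],None,fx=k,fy=k,interpolation=cv2.INTER_CUBIC)
    cv2.imwrite(f"pics/{f}.png",a)
E
python3 - <<'E'
from h import *
bot.set_gripper(0.0)
t=W(-.027,.05,.14)
q=[(bot.inverse_kinematics(t,rot(sg)),sg) for sg in(1,-1)]
print(q)
q=[a for a in q if a[0] is not None]; best=min(q,key=lambda a:abs(a[0][5]))
print(best[1]); bot.goto(W(-.027,.05,.25),rot(best[1])); bot.line_to(t,max_speed=.1)
print(bot.current_clock(),bot.current_ee_pos(),t,bot.current_contact_force(),bot.current_opening())
pic("scene","s1",(300,100,130,100)); pic("top","t1",(225,180,120,100))
E
```

```text
[(array([ 6.59423949e-02,  1.36529240e-01,  1.77413189e+00, -8.88178420e-16,
        1.23093153e+00, -1.08626393e+00]), 1), (array([ 6.59423949e-02,  1.36529240e-01,  1.77413189e+00, -4.44089210e-16,
        1.23093153e+00,  2.05532872e+00]), -1)]
1
5.5333 [0.51755823 0.15434955 0.14084176] [0.51692473 0.15429791 0.14      ] [ 0.34574602 -0.58484778  0.36147879] 0.0030124207980440233
```

View pics/s1.png

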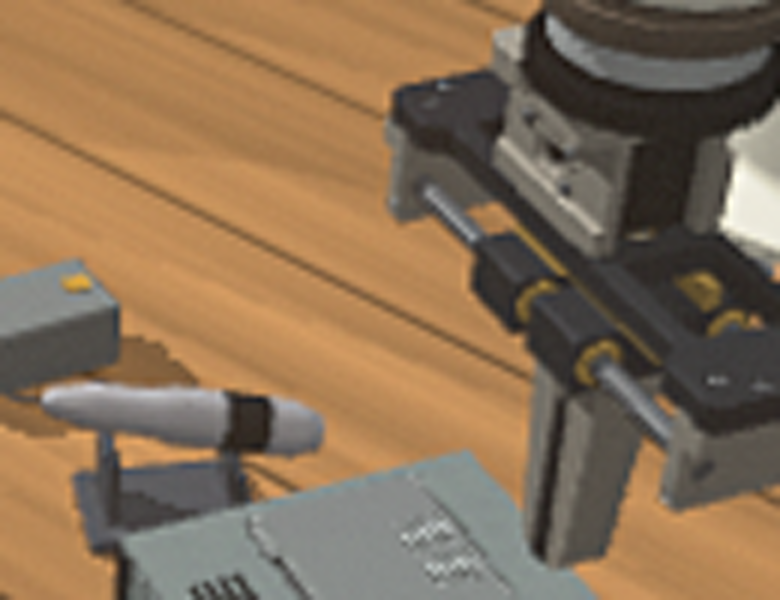

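View pics/t1.png

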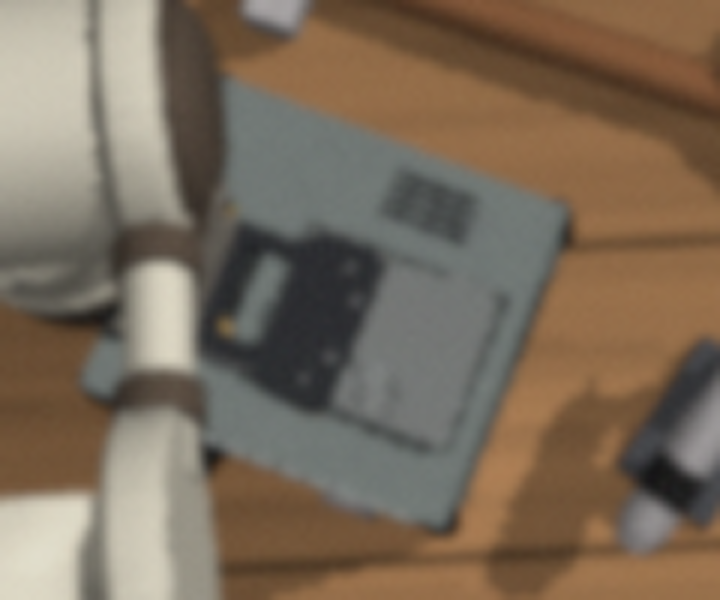

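The scene crop shows the closed fingertips, at about (570,560) in the crop, above the unit with the jaws along its y axis. The top view is hidden by the arm. I'll go lower and check the tip against the rocker.

Run:
```python
from h import *
bot.line_to(W(-.027,.05,.096),max_speed=.1)
print(bot.current_clock(),bot.current_ee_pos(),bot.current_contact_force())
pic("scene","s2",(310,165,120,100))
```

```text
6.225 [0.5171004  0.15432521 0.09618312] [ 0.1278242  -0.56071274  0.9592371 ]
```

View pics/s2.png

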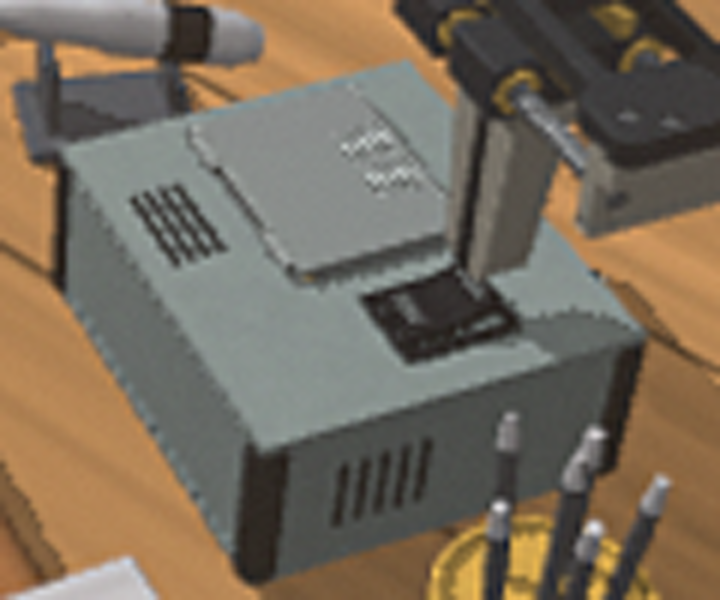

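The tip sits over the rocker's front end, around (490,270) in the crop, clear of both the rear half and the hatch. Pressing now.

Run:
```python
from h import *
f0=bot.current_contact_force()[2]; z=.092
while z>.0795:
    bot.line_to(W(-.027,.05,z),max_speed=.02); f=bot.current_contact_force()[2]-f0
    print(round(z,4),round(bot.current_ee_pos()[2],4),round(f,2))
    if f>10: break
    z-=.001
bot.hold(.2); print(bot.current_ee_pos(),bot.current_contact_force())
bot.line_to(W(-.027,.05,.12),max_speed=.1)
bot.line_to(W(-.03,-.028,.13),max_speed=.15)
print(bot.current_clock())
pic("scene","s3",(310,165,120,100))
```

```text
0.092 0.092 -1.17
0.091 0.091 -0.13
0.09 0.0899 -0.09
0.089 0.0891 -0.28
0.088 0.088 1.6
0.087 0.0869 0.25
0.086 0.0859 0.41
0.085 0.0849 -0.27
0.084 0.0839 -0.32
0.083 0.0829 -0.23
0.082 0.0828 5.65
0.081 0.0827 12.25
[0.51707163 0.15426135 0.08271955] [-5.88652003 -1.09098502 12.29409412]
10.7917
```

View pics/s3.png

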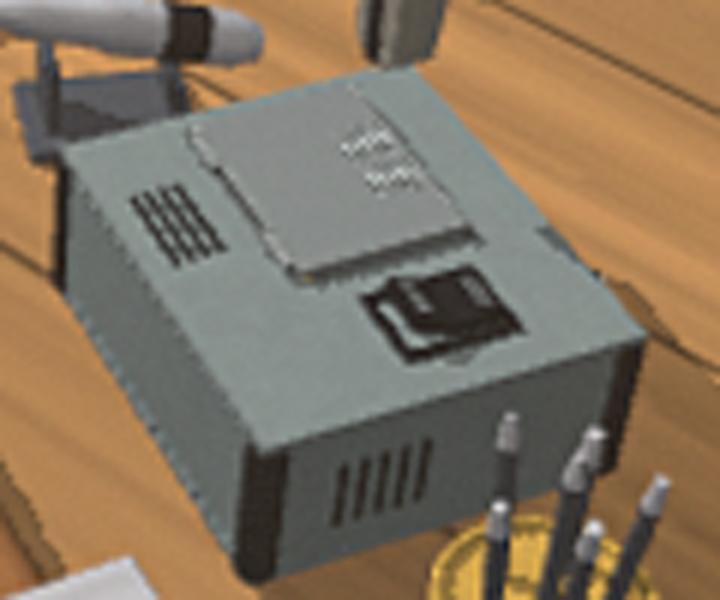

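The rocker has tipped: its front wing is level and the rear end is raised at (400,285). The unit's corners have not moved. Next is the hatch.

Run:
```python
from h import *
X=(-.030,-.028)
bot.line_to(W(*X,.088),max_speed=.1); bot.hold(.1)
f0=bot.current_contact_force()[2]; z=.085
while z>.0745:
    bot.line_to(W(*X,z),max_speed=.02); f=bot.current_contact_force()[2]-f0
    print(round(z,4),round(bot.current_ee_pos()[2],4),round(f,2))
    if f>8: break
    z-=.0007
bot.line_to(W(*X,.16),max_speed=.15)
print(bot.current_clock(),bot.current_contact_force())
pic("scene","s4",(310,165,120,100))
bot.line_to(W(-.12,-.028,.2),max_speed=.15)
bot.hold(1.0); pic("scene","s5",(310,165,120,100)); pic("top","t5",(225,180,120,100));print(bot.current_clock())
```

```text
0.085 0.0851 0.59
0.0843 0.0843 -0.41
0.0836 0.0836 -0.25
0.0829 0.0828 0.62
0.0822 0.0821 -0.37
0.0815 0.0816 1.57
0.0808 0.081 1.99
0.0801 0.0802 3.26
0.0794 0.0794 2.84
0.0787 0.0787 2.39
0.078 0.078 3.09
0.0773 0.0774 4.27
0.0766 0.0772 7.12
0.0759 0.077 12.14
15.7667 [-0.45027517  0.65708565 -0.18541311]
17.725
```

View pics/s5.png

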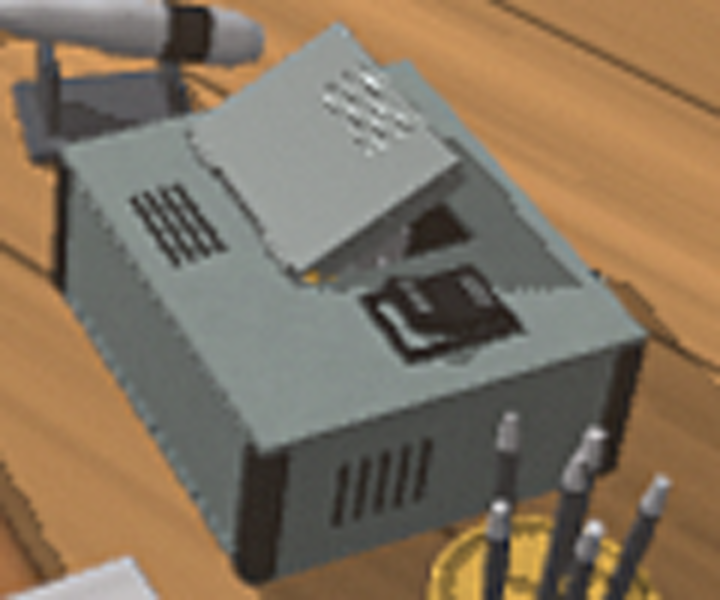

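View pics/t5.png

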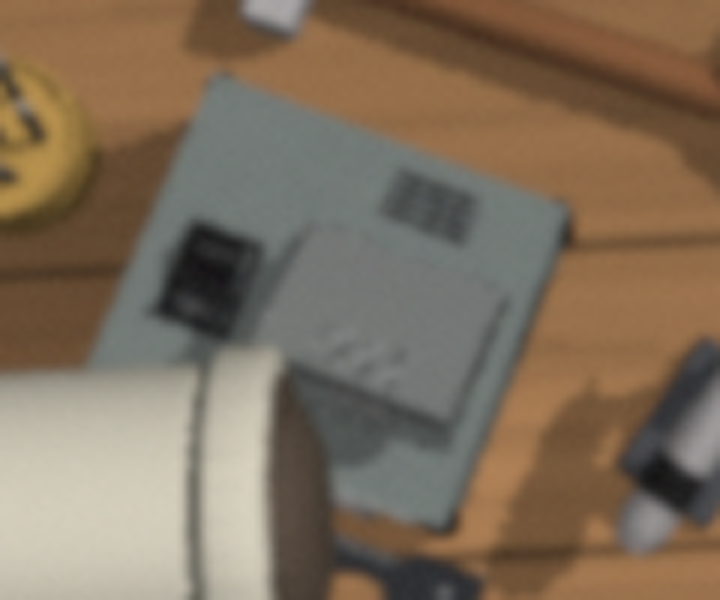

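The hatch stands open, with its free edge at (340,25)-(462,160) in the scene crop. The rocker is still off and the unit is in place. I'll watch for two more seconds.

Run:
```python
from h import *
bot.hold(2.2); pic("scene","s6"); 
a=cv2.imread("pics/s6.png");b=cv2.imread("pics/scene0.png")
c=cv2.resize(a[165:265,310:430],None,fx=6,fy=6,interpolation=cv2.INTER_CUBIC)
d=cv2.absdiff(c,cv2.imread("pics/s5.png")); print(d[:,:].max(),bot.current_contact_force(),bot.current_clock())
m=cv2.absdiff(a,b).max(2)>40; print([ (n,int(m[v:v2,u:u2].sum())) for n,u,v,u2,v2 in(("batt",284,143,321,167),("hand",308,160,354,192),("pot",378,230,424,298),("ham",270,200,338,284))])
bot.job_done(); print(bot.current_clock())
```

```text
8 [ 0.1759133  -0.89998253 -0.34611929] 19.975
[('batt', 0), ('hand', 13), ('pot', 0), ('ham', 0)]
the job is handed in; nothing more can be done
the job is handed in; nothing more can be done
```

View pics/s6.png

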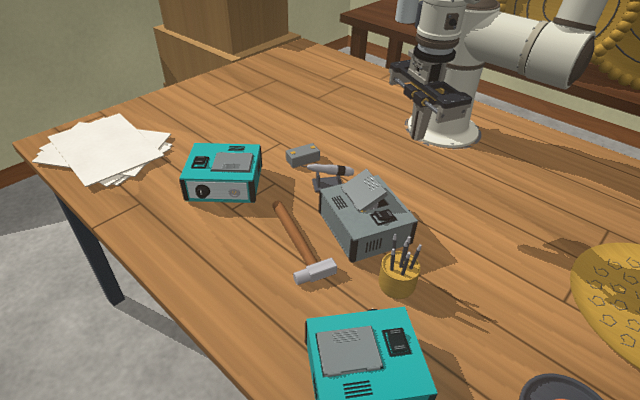

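The control unit is switched off and its battery hatch is open. I handed the job in at about 20 s on the clock, well inside the 42 s limit.

- **Switch:** I pressed the front end of the rocker down to its stop with the closed fingertips, at about 12 N. The pictures show the front wing level and the rear end raised.
- **Hatch:** I then pressed the ridged edge once, about 4.5 mm in to its stop. It popped up as the finger lifted away. It was still up more than 4 s after the finger left, and the pictures 2.2 s apart show no change.
- **Surroundings:** The unit looked unmoved. The spare battery, punch pot and hammer areas show no change from the first picture. The handpiece area differs by 13 pixels. I think that is the opened hatch at the edge of that area, because the handpiece looks the same by eye.
- **Disagreement:** The two cameras differed by about 4–5 mm on where the unit stood. I used the combined fit and pressed 3 mm further forward on the rocker, to stay off its rear half. Both presses landed as intended.

At hand-in the arm was clear of everything and the force reading was close to zero.

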